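# Present a bearing ball to the beam checker

## Robot

A 6-joint arm with a two-finger parallel gripper is mounted at the origin on a cart in front of the work surface, level with it; the furniture and walls round the work are solid. World frame = base frame: x ahead of the robot, y to its left, z up, the work surface at z = 0. Lengths are in m, angles in rad, forces in N, time in s.
With the tool pointing down it reaches from about 0.225 to 0.875 m from the base axis. Payload 3.4 kg.
Tool frame: the origin (TCP) lies at the very end of the fingers, on their centre line; the grasp point (between the pads) lies 19 mm behind it (env.pinch_z is the z of the grasp point in the tool frame, in m); z points along the fingers, y is the line along which they close (so a half turn about z gives the same grasp; the last joint's range is limited). The gripper opens to 85 mm and grips with 20 to 120 N. Pads are 22 mm wide; open, the fingers measure 114 mm over their backs; the gripper's body (76 mm by 85 mm) begins 54 mm behind the grasp point. The pads swing forward as they close: fully open they stand 13 mm farther back than shut.
Start: joints at [-1.432, 0.276, 1.505, -0, 1.361, -0.121], TCP at [0.148, -0.556, 0.231] pointing down, gripper open.
Joint ranges: [-2.89, 2.89], [-0.75, 2.08], [0.22, 2.7], [-1.18, 4.32], [0.11, 2.71], [-2.7, 2.7]. Speed limits (rad/s): [2.57, 2.57, 3.14, 3.14, 3.14, 3.14].

## Interface

Orientations are given as a unit quaternion [w, x, y, z].
In Python, from plant import env, vision, job_done gives the robot as it stands. The module is installed in compiled form; this text tells all that it offers.
- The arm moves only by the shell command python3 -m handwheel 'ROWS'. ROWS is JSON, a list of rows, each a list of 7 numbers: the shift along the world's x, y, z in cm, then the turn, a rotation vector about the world's x, y, z in rad, then the closure in counts, from 0 (fully open) to 255 (shut). In form: [[x, y, z, wx, wy, wz, jaw], ...]. A call has 1 to 8 rows; each row is the pose to reach, as a shift and turn from the pose commanded when the call began; what a row does not reach only later rows make up. A row lasts 1/12 s, in which the tool goes at most 41.7 mm and 7.16 degrees, less where a joint would pass 70% of its speed; a pose out of reach is approached as far as the arm can. A call with a gripper value outside its range is refused whole. The fingers move at their own pace and stop on an object; the grip force is fixed at half the most. Time passes only in rows, so rows that repeat a pose let the fingers close. It gives the time, the measured TCP pose, the force and the opening at its end, in the units of the state.
- env.get_obs(): the state, without advancing time (a new reading comes with each control period).
- vision.grab_frame(name): name is "scene" or "top" or "wrist"; returns a dict with "frame" (384x512x3 uint8, red, green, blue), "fx", "fy", "cx", "cy" (pixels), "position" and "attitude" of the camera in the world. Camera axes: x right, y up, looking along -z (the intrinsics and any distortion apply to the point x, -y, -z); pixel columns grow to the right and rows downward; lengths in m; the calibration is good to about 2 mm. A picture is of the moment at which its call begins. There is no depth.
- job_done(): hands the job in, once; it reports no verdict.
The state is a dict: "t": time; "joint_positions": joint angles; "joint_vel": joint speeds; "joint_efforts": joint torques, N m; "tcp_pos": TCP position; "ee_rot": TCP orientation; "force": force on the tool from outside, world axes, zero at the start; "moment": the same for the moment, N m; "gripper_width": opening from 0.0 (shut) to 1.0 (fully open).
Only numpy, scipy, OpenCV 4.12 (cv2) and the standard library are available. Lean on these libraries where they do the work, as an engineer would, in place of code of your own. Each camera call takes 0.05 s, during which the arm holds its last target. There are 200 camera calls.

## Task

Take the small tray by its orange grip and carry it to the blue checker without letting the loose steel ball roll out of its pocket. Bring the tray's front edge (the ball end) flush against the yellow sprung stop plate and press the plate about half-way in, with the tray level and the ball midway between the two black posts at the height of their lenses (the light beam). Finish holding it there in the air, still gripped, and leave the grease tin, the punch and the spanner where they are.

Things in the scene. Friction and masses are not known exactly. Their poses are not given: they have to be found in the camera images.
- tray: Loose aluminium tray, a plate 156 (x) x 70 (y) x 10 mm, about 0.33 kg. Origin: centre of its underside; z up; +x points to its straight front edge, 78 mm from the origin. Orange grip upright on its middle; an open pocket with a steel ball in front; a steel counterweight disc behind, 32 mm across, top 21.5 mm above the underside. It nearly balances at the grip.
- tray_grip (a point): Middle of the tray's orange grip, 42 mm straight above the tray's origin, same axes. The grip is 14 mm thick (tray y) and 40 mm long (x), free from 14 to 62 mm above the underside: pinch it across its thickness.
- tray_pocket (a point): Centre of the tray's pocket at the height of the ball's centre: 52 mm in front of the grip (tray +x), 18.5 mm above the underside, 23.5 mm lower than tray_grip. The pocket is 31 mm across and 4 mm deep; the ball escapes when the tray is tipped more than about 45 degrees or jerked.
- ball_center (a point): Centre of the loose steel ball, 25 mm across, 64 g; it can roll about 6 mm either way in the pocket. Its axes turn as it rolls.
- checker: Fixed ball checker: blue base 140 (x) x 160 (y) x 10 mm, two black posts 22 x 18 mm, 122 mm tall, the gap between them 106 mm along y, a yellow sprung stop plate, and behind it a bracket 122 mm tall. Origin: on the worktop midway between the posts; +x points from its open side (towards the robot) into it, square to the stop plate.
- beam (a point): Half-way between the two post lenses, on the light beam, 110 mm straight above the checker's origin, same axes (the beam runs along y). With the stop plate pressed in 6 mm by the tray's front edge, the pocket centre lies at this point.
- stop_plate (a joint): How far the yellow stop plate is pressed in, m: 0 at rest, 0.012 fully in, moving along checker +x. Its front face, 84 mm wide and 36 mm high (82 to 118 mm above the worktop), stands 20 mm beyond the beam in +x at rest. Spring: 0.6 N at first, 2.4 N half-way, 4.2 N fully in.
- grease_tin: Bystander: flat round tin with red lid, 72 mm across, 38 mm high; origin at centre of underside.
- punch: Bystander: small steel rivet punch standing upright, 24 mm across, 62 mm high; origin at centre of underside.
- spanner: Bystander: steel spanner lying flat, 26 x 192 x 8 mm, long along its y; origin at centre of underside.
Mind the look-alikes: they are no part of the job. What is shaped like the tray but red is not meant.

How it is judged:
On the way:
1. the tray is lifted in the gripper, more than 50 mm clear of the worktop, with the ball in its pocket (height (world z) of tray above 0.05 m and contact force between the fingers and tray above 1 N and distance between ball_center and tray_pocket below 0.015 m), for 0.2 s.
At the end, for the whole second after the job is handed in: Tray gripped, at rest in the air, level within 4 degrees, front edge on the yellow plate and square to it within 4 degrees, plate pressed in 2.5 to 10 mm; pocket centre within 8 mm of the beam in height and depth, 12 mm of the middle between the posts; ball in its pocket (contact force between the fingers and tray above 1 N and contact force between tray and checker above 0.3 N and value of joint stop_plate between 0.0025 and 0.01 m and angle between the x axis of tray and the x axis of beam, either way round below 0.07 rad and x of tray_pocket in the frame of beam between -0.008 and 0.008 m and y of tray_pocket in the frame of beam between -0.012 and 0.012 m and z of tray_pocket in the frame of beam between -0.008 and 0.008 m and angle between tray's own z axis and vertical below 0.07 rad and linear speed of tray below 0.02 m/s and distance between ball_center and tray_pocket below 0.015 m); the arm keeps its last pose, push and grip.
It fails at once if the ball leaves its pocket (distance between ball_center and tray_pocket above 0.02 m).
It fails at once if the grease tin is moved more than 20 mm (distance of grease_tin from where it was at the start of the episode above 0.02 m).
It fails at once if the punch is moved more than 20 mm (distance of punch from where it was at the start of the episode above 0.02 m).
It fails at once if the spanner is moved more than 20 mm (distance of spanner from where it was at the start of the episode above 0.02 m).
It also fails if it takes over 48 s, if anything falls off the work surface, if the arm or the gripper's body presses on something with over 40 N, if the wrist force passes 120 N, or if a joint passes its speed limit or range.

## Working session

There is one attempt and no reset: what is moved stays moved. The work goes in short steps, Python scripts to look and compute and a shell command to move; the robot and the scene stay as the last step left them, time stands still between calls to the robot, and variables do not carry over. Pictures are saved under pics/ and viewed, on a budget of 10 in all, crops included, one or two more only if the job needs it, and the job is handed in when it is done.

```bash
mkdir -p pics
cat > h.py <<'E'
from plant import env, vision, job_done
import numpy as np, cv2
from scipy.spatial.transform import Rotation as R
def rot(q): return R.from_quat([q[1],q[2],q[3],q[0]]).as_matrix()
def save(f,name): cv2.imwrite('pics/'+name,cv2.cvtColor(f['frame'],cv2.COLOR_RGB2BGR))
def attm(f):
    a=np.array(f['attitude']); return a if a.shape==(3,3) else rot(a)
def ray(f,u,v):
    d=attm(f)@np.array([(u-f['cx'])/f['fx'],-(v-f['cy'])/f['fy'],-1.]); return np.array(f['position']),d
def onz(f,u,v,z):
    p,d=ray(f,u,v); return p+d*(z-p[2])/d[2]
def proj(f,P):
    c=attm(f).T@(np.array(P)-np.array(f['position'])); return f['cx']+f['fx']*c[0]/-c[2], f['cy']-f['fy']*c[1]/-c[2]
E
python3 - <<'E'
from h import *
fs=[]
for n in ['scene','top']:
    f=vision.grab_frame(n); fs.append(f); save(f,n+'0.png'); print({k:v for k,v in f.items() if k!='frame'})
print(env.get_obs(), env.pinch_z)
E
```

```text
{'fx': 462.385399663933, 'fy': 462.385399663933, 'cx': 257.9922482457709, 'cy': 188.42670807172595, 'position': array([-0.38916054, -1.10921344,  0.71891954]), 'attitude': array([ 0.76753623,  0.50014229, -0.21048518, -0.34123572])}
{'fx': 432.77552948562766, 'fy': 432.77552948562766, 'cx': 254.70153284041166, 'cy': 193.98715241484834, 'position': array([ 0.51171886, -0.1643249 ,  1.51140572]), 'attitude': array([ 0.71162266,  0.01849349, -0.02346336, -0.70192639])}
{'t': 0.1, 'joint_positions': array([-1.43200168e+00,  2.76534812e-01,  1.50599889e+00, -7.50397248e-06,
        1.36069783e+00, -1.20989039e-01]), 'joint_vel': array([ 0.00121239,  0.00040682, -0.00492127,  0.00146376, -0.00154078,
        0.00033392]), 'joint_efforts': array([ 1.41570203e-03, -4.17698228e+01, -2.46404171e+01, -2.70540659e-04,
        5.78707026e-03,  5.38051268e-06]), 'tcp_pos': array([ 0.1476345 , -0.55524213,  0.23052751]), 'ee_rot': array([-8.19373570e-04,  9.91575474e-01,  1.29527631e-01, -1.09638976e-05]), 'force': array([-0.25719987, -0.22462683, -0.20189661]), 'moment': array([ 0.02375397, -0.01707684,  0.00454997]), 'gripper_width': 1.0017010311906727} -0.0187
```

View pics/scene0.png

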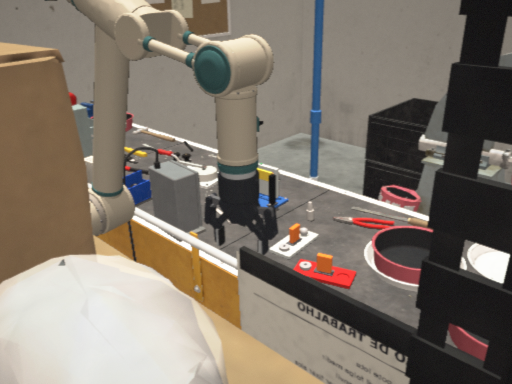

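View pics/top0.png

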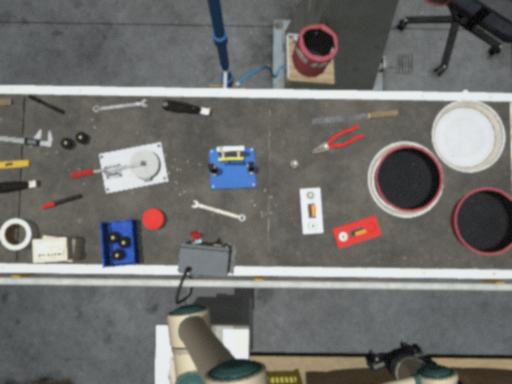

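Tray candidates in the top view are the aluminium/white one at (312,211) and a red one at (357,232). The first fits because the red one is excluded by the task. The checker is at (233,168), the spanner at (218,210), the punch at (294,163) and the tin at (153,219). I'll confirm with an enlarged crop.

Run:
```python
from h import *
f=vision.grab_frame('top'); im=cv2.cvtColor(f['frame'],cv2.COLOR_RGB2BGR)
cv2.imwrite('pics/crop.png',cv2.resize(im[135:260,190:350],None,fx=5,fy=4.7,interpolation=cv2.INTER_CUBIC)[:600,:800])
hsv=cv2.cvtColor(im,cv2.COLOR_BGR2HSV)
def rect(m,name,z,roi):
    mm=np.zeros_like(m); x0,y0,x1,y1=roi; mm[y0:y1,x0:x1]=m[y0:y1,x0:x1]
    cs,_=cv2.findContours(mm,cv2.RETR_EXTERNAL,cv2.CHAIN_APPROX_NONE); c=max(cs,key=cv2.contourArea)
    P=np.array([onz(f,*p[0],z)[:2] for p in c],np.float32)*1000
    print(name,cv2.minAreaRect(P), cv2.boundingRect(c))
rect(cv2.inRange(hsv,(0,0,150),(180,60,255)),'tray',.010,(290,175,335,245))
rect(cv2.inRange(hsv,(3,140,120),(22,255,255)),'grip',.062,(300,190,325,235))
rect(cv2.inRange(hsv,(100,120,80),(125,255,255)),'base',.010,(195,135,270,200))
rect(cv2.inRange(hsv,(22,110,120),(35,255,255)),'yellow',.118,(205,135,265,180))
rect(cv2.inRange(hsv,(0,0,0),(180,255,60)),'postL',.122,(200,150,222,180))
rect(cv2.inRange(hsv,(0,0,0),(180,255,60)),'postR',.122,(244,150,266,180))
for n,u,v,z in [('punch',294,163,.062),('span',218,210,.008),('tin',153,219,.038),('box',205,245,.1)]: print(n,onz(f,u,v,z))
```

```text
tray ((546.9439086914062, -370.8433837890625), (161.4956817626953, 74.91695404052734), 4.507822036743164) (299, 187, 25, 48)
grip ((546.5858764648438, -366.45068359375), (33.60764694213867, 10.92574691772461), 8.461841583251953) (310, 205, 5, 11)
base ((689.7722778320312, -94.31039428710938), (137.5331268310547, 157.7329559326172), 3.602120876312256) (209, 148, 47, 41)
yellow ((708.4349365234375, -95.37969970703125), (8.25657844543457, 71.53242492675781), 5.262044906616211) (220, 157, 23, 4)
postL ((674.6126708984375, -34.90290832519531), (29.846847534179688, 13.603155136108398), 52.09983444213867) (209, 165, 8, 8)
postR ((681.4088745117188, -158.79847717285156), (19.475353240966797, 9.681976318359375), 0.794610857963562) (249, 164, 4, 7)
punch [ 0.70440463 -0.30501516  0.062     ]
span [ 0.54367793 -0.0476888   0.008     ]
tin [0.5095091  0.16981394 0.038     ]
box [ 0.42775596 -0.0148143   0.1       ]
```

View pics/crop.png

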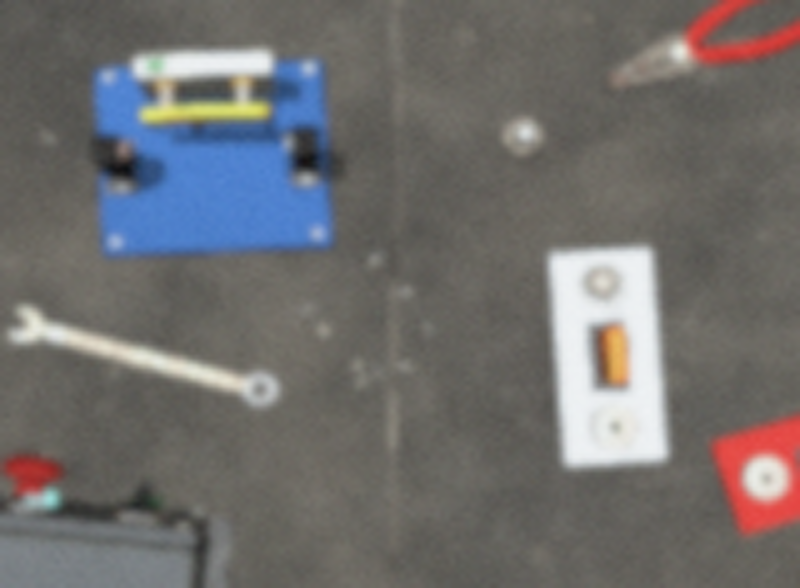

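The enlarged crop confirms it: the aluminium tray with its ball at (602,283), orange grip at (610,355) and disc at (614,428), all crop pixels. Its ball end points to +x. The red one at (770,480) is the look-alike. I'll go above the tray.

```bash
python3 -m handwheel '[[2.5,1.2,0,0,0,-0.05,0],[6,2.8,0,0,0,-0.1,0],[9.5,4.4,0,0,0,-0.15,0],[13,6,0,0,0,-0.18,0],[16.5,7.7,0,0,0,-0.18,0],[20,9.3,0,0,0,-0.18,0],[23.5,11,0,0,0,-0.18,0],[27,12.6,0,0,0,-0.18,0]]'
python3 -m handwheel '[[3.5,1.6,-1,0,0,0,0],[7,3.3,-2,0,0,0,0],[10,4.7,-3,0,0,0,0],[12,5.5,-4,0,0,0,0],[12.9,6,-5,0,0,0,0],[12.9,6,-5,0,0,0,0],[12.9,6,-5,0,0,0,0],[12.9,6,-5,0,0,0,0]]'
python3 - <<'E'
from h import *
f=vision.grab_frame('wrist'); o=env.get_obs(); save(f,'w1.png'); print(o['tcp_pos'],R.from_matrix(rot(o['ee_rot'])).as_matrix().round(4),o['t'],f['position'])
print('grip top proj',proj(f,[.547,-.369,.062]))
E
```

```text
t: 0.82
tcp_pos: [0.4191, -0.4283, 0.2311]
ee_rot: [-0.0, 0.999, 0.04, -0.0]
force: [0.1, -0.3, 0.5]
gripper_width: 1.0
t: 1.48
tcp_pos: [0.5454, -0.3706, 0.1817]
ee_rot: [0.0, 0.999, 0.039, -0.0]
force: [0.4, -0.1, 0.4]
gripper_width: 1.001
[ 0.54547484 -0.37094068  0.18212041] [[ 9.969e-01  7.810e-02  0.000e+00]
 [ 7.810e-02 -9.969e-01 -1.200e-03]
 [-1.000e-04  1.200e-03 -1.000e+00]] 1.5333 [ 0.61654016 -0.36435264  0.32522367]
grip top proj (np.float64(252.6099588173815), np.float64(185.69961213411486))
```

View pics/w1.png

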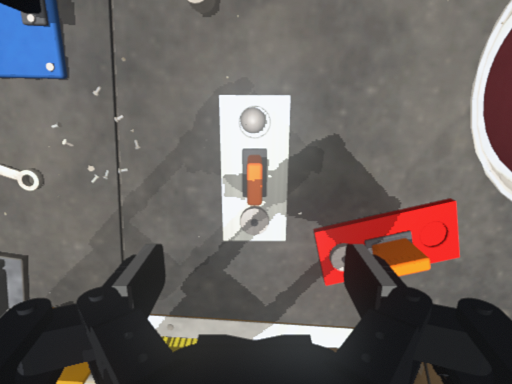

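The wrist view shows the tray at about (255,168), grip (255,180), ball (253,121), almost aligned with the tool; the red look-alike at (390,240) is clear of the fingers. Now a precise measurement.

Run:
```python
from h import *
im=cv2.imread('pics/w1.png'); f=vision.grab_frame('wrist'); hsv=cv2.cvtColor(im,cv2.COLOR_BGR2HSV)
roi=np.zeros(im.shape[:2],np.uint8); roi[85:250,210:300]=255
c=np.array([[220,95],[291,96],[286,241],[223,241]])
m=cv2.inRange(hsv,(0,0,105),(180,40,255))&roi
cs,_=cv2.findContours(m,cv2.RETR_EXTERNAL,cv2.CHAIN_APPROX_NONE); c=max(cs,key=cv2.contourArea)
P=np.array([onz(f,*p[0],.01)[:2] for p in c],np.float32)*1000
print(cv2.minAreaRect(P))
m=cv2.inRange(hsv,(3,130,80),(22,255,255))&roi; ys,xs=np.nonzero(m)
print('orange',xs.min(),xs.max(),ys.min(),ys.max(), onz(f,xs.mean(),ys.min(),.062),onz(f,xs.mean(),np.median(ys),.062))
```

```text
((547.0767822265625, -371.6043701171875), (177.093017578125, 101.21183013916016), 4.514966011047363)
orange 247 261 163 204 [ 0.56771547 -0.36911842  0.062     ] [ 0.55055925 -0.37047408  0.062     ]
```

```bash
python3 -m handwheel '[[0.2,0,-2.5,0,0,0,0],[0.2,0,-5.5,0,0,0,0],[0.2,0,-8.5,0,0,0,0],[0.2,0,-11.5,0,0,0,0],[0.2,0,-13.5,0,0,0,0],[0.2,0,-14.8,0,0,0,0],[0.2,0,-15.6,0,0,0,0],[0.2,0,-15.6,0,0,0,0]]'
python3 -m handwheel '[[0,0,0,0,0,0,60],[0,0,0,0,0,0,110],[0,0,0,0,0,0,150],[0,0,0,0,0,0,180],[0,0,0,0,0,0,200],[0,0,0,0,0,0,215],[0,0,0,0,0,0,230],[0,0,0,0,0,0,255]]'
python3 -m handwheel '[[0,0,0,0,0,0,255],[0,0,0,0,0,0,255],[0,0,0,0,0,0,255],[0,0,0,0,0,0,255],[0,0,0,0,0,0,255],[0,0,0,0,0,0,255]]'
```

```text
t: 2.25
tcp_pos: [0.5472, -0.37, 0.0242]
ee_rot: [-0.001, 0.999, 0.039, -0.001]
force: [-0.3, 0.4, 0.4]
gripper_width: 1.001
t: 2.92
tcp_pos: [0.5491, -0.3701, 0.0261]
ee_rot: [0.001, 0.999, 0.04, 0.0]
force: [-0.7, -0.5, 3.4]
gripper_width: 0.153
t: 3.42
tcp_pos: [0.5491, -0.3701, 0.0261]
ee_rot: [0.001, 0.999, 0.04, 0.0]
force: [-0.0, -0.3, 5.7]
gripper_width: 0.155
```

```bash
python3 -m handwheel '[[0,0,0.2,0,0,0,255],[0,0,0.6,0,0,0,255],[0,0,1.2,0,0,0,255],[0,0,1.9,0,0,0,255],[0,0,2.7,0,0,0,255],[0,0,3.5,0,0,0,255],[0,0,4.4,0,0,0,255],[0,0,5.3,0,0,0,255]]'
python3 -m handwheel '[[0,0,0.9,0,0,0,255],[0,0,1.8,0,0,0,255],[0,0,2.7,0,0,0,255],[0,0,3.6,0,0,0,255],[0,0,4.4,0,0,0,255],[0,0,5,0,0,0,255],[0,0,5.4,0,0,0,255],[0,0,5.5,0,0,0,255]]'
python3 - <<'E'
from h import *
f=vision.grab_frame('wrist'); save(f,'w2.png'); o=env.get_obs(); print(o['tcp_pos'],o['force'],o['gripper_width'],o['t'],rot(o['ee_rot']).round(4))
E
```

```text
t: 4.08
tcp_pos: [0.5488, -0.3698, 0.0795]
ee_rot: [0.0, 0.999, 0.04, 0.0]
force: [0.1, -0.1, -4.9]
gripper_width: 0.156
t: 4.75
tcp_pos: [0.549, -0.37, 0.1343]
ee_rot: [0.001, 0.999, 0.04, 0.0]
force: [-0.3, -0.4, -4.6]
gripper_width: 0.162
[ 0.54888498 -0.3698782   0.13388613] [ 0.05828478 -0.3345493  -4.8926169 ] 0.15429992267396098 4.8 [[ 9.968e-01  7.970e-02  6.000e-04]
 [ 7.970e-02 -9.968e-01 -6.000e-04]
 [ 5.000e-04  6.000e-04 -1.000e+00]]
```

View pics/w2.png

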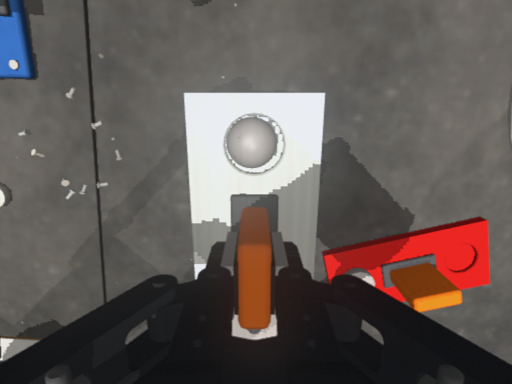

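The tray is lifted with the ball in its pocket at (252,143), front corners at (184,93) and (326,93). Next I'll measure tray vs tool, and the checker from two views.

Run:
```python
from h import *
o=env.get_obs(); T=rot(o['ee_rot']); p=o['tcp_pos']
f=vision.grab_frame('wrist'); g=cv2.cvtColor(f['frame'],cv2.COLOR_RGB2GRAY)
zt=p[2]-.0261+.010
# front edge row per column, subpixel by gradient
def edge(c):
    col=cv2.GaussianBlur(g,(3,3),0)[80:108,c].astype(float); return 80+np.argmax(np.diff(col))+.5
pts=np.array([[c,edge(c)] for c in range(190,322,6)]); k,b=np.polyfit(pts[:,0],pts[:,1],1); print('slope',k,b)
def lr(row):
    r=cv2.GaussianBlur(g,(3,3),0)[row].astype(float); d=np.diff(r); return 170+np.argmax(d[170:210])+.5, 300+np.argmin(d[300:345])+.5
for row in (100,130,160,185):
    l,r=lr(row); L,Rr=onz(f,l,row,zt),onz(f,r,row,zt); print(row,l,r,L.round(4),Rr.round(4),np.linalg.norm(L-Rr), 'tool mid',(T.T@((L+Rr)/2-p)).round(4))
A=onz(f,195,k*195+b,zt);B=onz(f,315,k*315+b,zt); print('front mid in tool',(T.T@((A+B)/2-p)).round(4),'edge yaw deg',np.degrees(np.arctan2(-(A-B)[0],(A-B)[1])))
t=vision.grab_frame('top'); s=vision.grab_frame('scene'); save(s,'s1.png')
im=cv2.cvtColor(s['frame'],cv2.COLOR_RGB2BGR); cv2.imwrite('pics/s1c.png',cv2.resize(im[140:260,220:360],None,fx=5,fy=5,interpolation=cv2.INTER_CUBIC))
# checker in top view
h=cv2.cvtColor(t['frame'],cv2.COLOR_RGB2HSV); m=cv2.inRange(h,(100,120,80),(125,255,255)); q=np.zeros_like(m); q[135:200,195:270]=m[135:200,195:270]
n=cv2.resize(cv2.cvtColor(t['frame'],cv2.COLOR_RGB2BGR)[138:198,200:266],None,fx=12,fy=10,interpolation=cv2.INTER_CUBIC); cv2.imwrite('pics/chk.png',n[:600,:800])
```

```text
slope -4.950190318901624e-17 92.50000000000003
100 183.5 324.5 [ 0.6194 -0.3282  0.1178] [ 0.6251 -0.3989  0.1178] 0.0709282105939266 tool mid [ 0.0737 -0.0004  0.0161]
130 185.5 322.5 [ 0.6047 -0.3295  0.1178] [ 0.6104 -0.4     0.1178] 0.07078733950219845 tool mid [ 0.0589 -0.0004  0.0161]
160 187.5 320.5 [ 0.5891 -0.3308  0.1178] [ 0.5948 -0.4012  0.1178] 0.07063860606963417 tool mid [ 0.0432 -0.0004  0.0161]
185 188.5 318.5 [ 0.5754 -0.3316  0.1178] [ 0.5811 -0.4021  0.1178] 0.07068908362562525 tool mid [ 0.0295 -0.0007  0.0161]
front mid in tool [0.0773 0.0001 0.0161] edge yaw deg 4.601222196120923
```

View pics/chk.png

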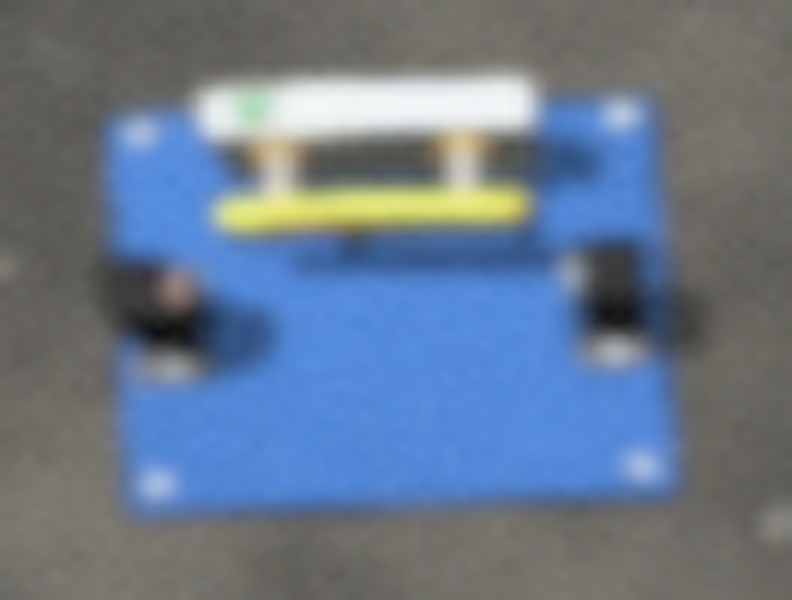

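The checker crop shows the left post top at about (150,285), the right post at (612,275), the yellow plate from (215,215) to (530,205) and the base slightly yawed. I'll carry the tray smoothly to a standoff in front of the checker and look again from close by.

```bash
python3 -m handwheel '[[0,0.3,0,0,0,0,255],[0,0.9,0,0,0,0,255],[0,1.8,0,0,0,0,255],[0,3,0,0,0,0,255],[0,4.5,0,0,0,0,255],[0,6.2,0,0,0,-0.005,255],[0,8,0,0,0,-0.01,255],[0,9.8,0,0,0,-0.015,255]]'
python3 -m handwheel '[[0,1.8,0,0,0,0,255],[0,3.6,0,0,0,0,255],[0,5.4,0,0,0,0,255],[0,7.2,0,0,0,0,255],[0,9,0,0,0,0,255],[0,10.8,0,0,0,0,255],[0,12.4,0,0,0,0,255],[0,13.8,0,0,0,0,255]]'
python3 -m handwheel '[[0,1.2,0,0,0,0,255],[0,2.1,0,0,0,0,255],[0,2.7,0,0,0,0,255],[0,3,0,0,0,0,255],[0,3.1,0,0,0,0,255],[0,3.1,0,0,0,0,255],[0,3.1,0,0,0,0,255]]'
python3 - <<'E'
from h import *
f=vision.grab_frame('wrist'); save(f,'w3.png'); o=env.get_obs(); print(o['tcp_pos'],o['t'],rot(o['ee_rot']).round(4)[:2,0])
np.savez('w3.npz',**f)
print('beam',proj(f,[.682,-.095,.11]))
E
```

```text
t: 5.62
tcp_pos: [0.5484, -0.2692, 0.1334]
ee_rot: [-0.0, 0.999, 0.032, -0.0]
force: [-0.2, -0.7, -4.5]
gripper_width: 0.155
t: 6.28
tcp_pos: [0.548, -0.1309, 0.1336]
ee_rot: [-0.0, 0.999, 0.033, -0.0]
force: [-0.6, 0.4, -4.2]
gripper_width: 0.153
t: 6.87
tcp_pos: [0.5489, -0.1034, 0.1333]
ee_rot: [0.0, 0.999, 0.032, 0.0]
force: [-1.2, 0.8, -4.7]
gripper_width: 0.159
[ 0.5488159  -0.10344272  0.13329647] 6.9167 [0.9979 0.0641]
beam (np.float64(255.36351642421587), np.float64(-32.667204199328125))
```

View pics/w3.png

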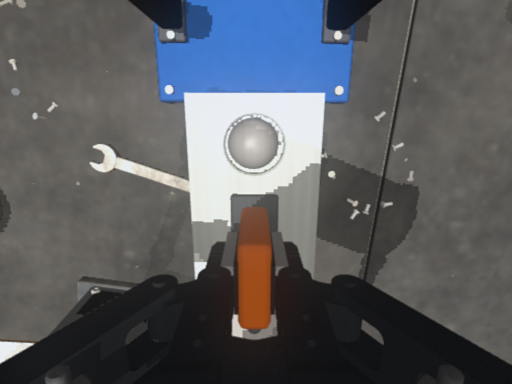

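The wrist view shows the base's near corners at (161,102) and (351,101), the post feet at (174,35) and (338,35), and the ball seated at (253,143). From these I'll compute checker yaw and lateral centre.

Run:
```python
from h import *
f=dict(np.load('w3.npz')); im=f['frame']; h=cv2.cvtColor(im,cv2.COLOR_RGB2HSV)
m=cv2.inRange(h,(98,120,60),(128,255,255)).astype(int)
# left/right side edges and front edge (either side of tray)
L=[];Rr=[];F=[]
for r in range(45,92,3):
    x=np.nonzero(m[r])[0]; L.append(onz(f,x.min()-.5,r,.01)); Rr.append(onz(f,x.max()+.5,r,.01))
for c in list(range(166,182,2))+list(range(330,348,2)):
    y=np.nonzero(m[:120,c])[0]; F.append(onz(f,c,y.max()+.5,.003))
L,Rr,F=map(np.array,(L,Rr,F))
for n,A,i,j in (('L',L,0,1),('R',Rr,0,1),('F',F,1,0)):
    k=np.polyfit(A[:,i],A[:,j],1); print(n,np.degrees(np.arctan(k[0])),A.mean(0).round(4),'resid',np.std(A[:,j]-np.polyval(k,A[:,i])))
print('width',(L-Rr).mean(0), 'corners',onz(f,161,100,.01),onz(f,351,99,.01),'screws',onz(f,169,90,.01),onz(f,339,90,.01))
# top view: yellow plate, post tops
t=vision.grab_frame('top'); g=cv2.cvtColor(t['frame'],cv2.COLOR_RGB2HSV); y=cv2.inRange(g,(20,90,100),(38,255,255)); q=np.zeros_like(y); q[150:168,214:250]=y[150:168,214:250]
P=[]
for c in range(220,242,2):
    r=np.nonzero(q[:,c])[0]; P.append(onz(t,c,r.max()+.5,.118))
P=np.array(P); k=np.polyfit(P[:,1],P[:,0],1); print('yellow front',P.mean(0),np.degrees(np.arctan(-k[0])))
```

```text
L 3.7598018935196844 [ 0.644  -0.0174  0.01  ] resid 0.0002279530632857303
R 3.625935270978251 [ 0.6543 -0.1755  0.01  ] resid 0.00022921159903050795
F -3.418748159441492 [ 0.6228 -0.1039  0.003 ] resid 0.00019952602036926617
width [-0.01027476  0.15814359  0.        ] corners [ 0.61891648 -0.02030302  0.01      ] [ 0.63004398 -0.17950989  0.01      ] screws [ 0.62733207 -0.02711483  0.01      ] [ 0.63650048 -0.16842368  0.01      ]
yellow front [ 0.70358516 -0.09207361  0.118     ] 4.758728175092456
```

```bash
python3 -m handwheel '[[0,0,-0.2,0,0,0,255],[0.2,0,-0.5,0,0,0,255],[0.6,0,-0.9,0,0,0,255],[1.2,0.1,-1.3,0,0,0,255],[1.9,0.15,-1.5,0,0,0,255],[2.7,0.2,-1.6,0,0,0,255],[3.5,0.25,-1.6,0,0,0,255],[4.3,0.3,-1.6,0,0,0,255]]'
python3 -m handwheel '[[0.7,0.05,0,0,0,0,255],[1.3,0.1,0,0,0,0,255],[1.8,0.13,0,0,0,0,255],[2.2,0.15,0,0,0,0,255],[2.5,0.16,0,0,0,0,255],[2.7,0.17,0,0,0,0,255],[2.8,0.18,0,0,0,0,255],[2.8,0.18,0,0,0,0,255]]'
python3 - <<'E'
from h import *
f=vision.grab_frame('wrist'); save(f,'w4.png'); o=env.get_obs(); print(o['tcp_pos'],o['t'],o['force'],rot(o['ee_rot']).round(4)[:2,0])
E
```

```text
t: 7.63
tcp_pos: [0.593, -0.0996, 0.1172]
ee_rot: [0.0, 0.999, 0.032, 0.0]
force: [1.0, -0.2, -4.2]
gripper_width: 0.155
t: 8.3
tcp_pos: [0.6197, -0.0979, 0.1173]
ee_rot: [0.0, 0.999, 0.032, -0.0]
force: [-0.2, -0.5, -3.7]
gripper_width: 0.156
[ 0.61949951 -0.09792886  0.11733006] 8.35 [ 0.02768511  0.03296998 -4.58768636] [0.9979 0.0647]
```

View pics/w4.png

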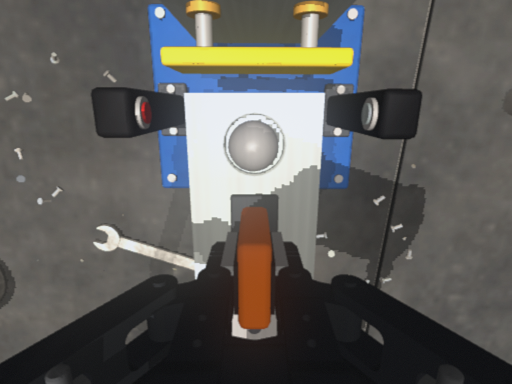

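The tray is square to the yellow plate (rows 47–69). The lenses are at (146,112) and (368,112), and the ball at (253,145) is still behind the beam line. I'll compute the remaining travel.

Run:
```python
from h import *
f=vision.grab_frame('wrist'); o=env.get_obs(); T=rot(o['ee_rot']); p=o['tcp_pos']
tl=lambda u,v,z:(T.T@(onz(f,u,v,z)-p)).round(4)
print('beam',tl(257,112,.110),'lensL',tl(146,112,.11),'lensR',tl(368,112,.11))
print('pocket rim centre',tl(254,144,p[2]-.0261+.01),'front',tl(255,92.5,p[2]-.0261+.01))
for r in (48,62,69): print('plate row',r,tl(257,r,.118),tl(257,r,.082))
print('plate ends',tl(161,65,.118),tl(352,65,.118))
```

```text
beam [0.0681 0.001  0.0073] lensL [ 0.0681 -0.0523  0.0073] lensR [0.0681 0.0543 0.0073]
pocket rim centre [ 0.0517 -0.0004  0.0161] front [0.0773 0.0001 0.0161]
plate row 48 [ 0.0948  0.0008 -0.0007] [0.1008 0.0012 0.0353]
plate row 62 [ 0.0893  0.0008 -0.0007] [0.0938 0.0012 0.0353]
plate row 69 [ 0.0864  0.0008 -0.0007] [0.0903 0.0012 0.0353]
plate ends [ 0.088  -0.041  -0.0007] [ 0.0881  0.0423 -0.0007]
```

```bash
python3 -m handwheel '[[0.15,0,0,0,0,0,255],[0.35,0,0,0,0,0,255],[0.55,0,0,0,0,0,255],[0.75,0,0,0,0,0,255],[0.9,0,0,0,0,0,255],[1.05,0,0,0,0,0,255],[1.15,0,0,0,0,0,255],[1.2,0,0,0,0,0,255]]'
python3 -m handwheel '[[0.05,0,0,0,0,0,255],[0.1,0,0,0,0,0,255],[0.18,0,0,0,0,0,255],[0.25,0,0,0,0,0,255],[0.32,0,0,0,0,0,255],[0.38,0,0,0,0,0,255],[0.4,0,0,0,0,0,255],[0.4,0,0,0,0,0,255]]'
python3 -m handwheel '[[0,0,0,0,0,0,255],[0,0,0,0,0,0,255],[0,0,0,0,0,0,255],[0,0,0,0,0,0,255]]'
python3 - <<'E'
from h import *
fs=[]
for i in range(6):
    f=vision.grab_frame('wrist'); fs.append(env.get_obs()['force'])
save(f,'w5.png'); o=env.get_obs(); print(o['tcp_pos'],o['t'],np.mean(fs,0),np.std(fs,0))
T=rot(o['ee_rot']); p=o['tcp_pos']; print(T[:,0],T[:,2])
s=vision.grab_frame('scene'); save(s,'s5.png'); im=cv2.imread('pics/s5.png')
a=cv2.resize(im[140:240,220:340],None,fx=4,fy=4,interpolation=cv2.INTER_CUBIC)[:384]; b=cv2.imread('pics/w5.png')[:384,100:412]
cv2.imwrite('pics/c5.png',np.hstack([b,a]))
E
```

```text
t: 9.07
tcp_pos: [0.6315, -0.0979, 0.1172]
ee_rot: [-0.0, 0.999, 0.032, -0.0]
force: [-1.2, -0.5, -5.1]
gripper_width: 0.156
t: 9.73
tcp_pos: [0.6355, -0.0978, 0.1172]
ee_rot: [-0.0, 0.999, 0.032, -0.0]
force: [-2.9, 0.1, -2.9]
gripper_width: 0.159
t: 10.07
tcp_pos: [0.6355, -0.0978, 0.1172]
ee_rot: [-0.0, 0.999, 0.032, -0.0]
force: [-2.3, 1.8, -5.5]
gripper_width: 0.156
[ 0.63555276 -0.09788165  0.11720838] 10.3667 [-2.28988082  1.07031503 -4.58815358] [0.25583271 0.41549724 0.54798428]
[ 9.97899548e-01  6.47791340e-02 -3.93614136e-04] [-3.97283885e-04  4.37687911e-05 -9.99999920e-01]
```

View pics/c5.png

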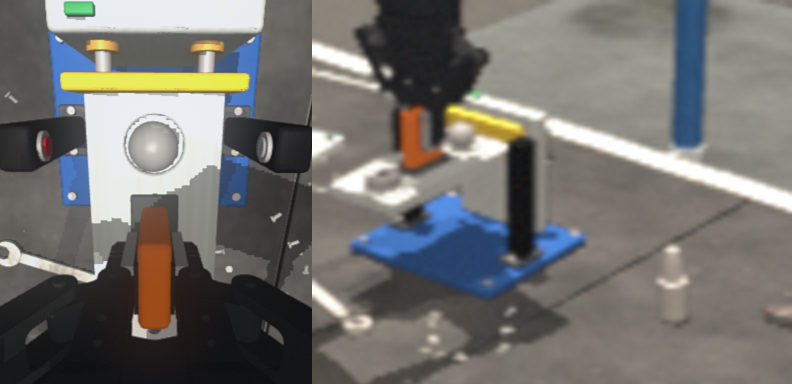

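The tray edge is flush on the yellow plate. The ball (153,147 in the left half) lies on the line between the lenses (44,147) and (265,147), and the checker's green lamp is visible. The 2.3 N push means about 5.7 mm of press. Handing in.

```bash
python3 -c "
from h import *
print(job_done(), env.get_obs()['force'], env.get_obs()['t'])"
```

```text
the job is handed in; nothing more can be done
the job is handed in; nothing more can be done
```

The job is handed in, at about 10.4 s of the 48 s allowed. The arm holds the aluminium tray by its orange grip, front edge on the yellow plate and ball in its pocket. No verdict was reported.

**Last checks before handing in:**
- **Press:** the wrist push averaged about 2.3 N over six readings (x readings scattered by about 0.3 N), which means the plate is about 5.7 mm in.
- **Position:** in the last wrist picture the ball lies on the line between the two lenses, within about 1 mm of the middle.
- **Level and square:** the tool pointed straight down to within 0.05°, and its yaw was 3.7° against 3.4–3.8° measured for the checker's base. I did not measure the tray's own tilt separately after the press; it looked level in the pictures.
- **Bystanders:** the route kept clear of the tin, punch and spanner. I did not re-measure where they stand.

**Small disagreements, all inside the tolerances:**
- The yellow plate alone, seen coarsely from the top camera, gave a yaw of 4.8°; I used the base edges.
- After lifting, the tray's apparent width hinted it might sit 1–2 mm higher than I calculated.
- A state reading asked for after the hand-in returned no numbers, so nothing was measured after that.

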